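# Shut the gluing clamp on a furniture leg and pin it

### The job

The steel furniture leg with its freshly glued foot lies in the open hinged clamp. Swing the orange upper half down over it, then take the yellow-headed pin out of the blue bit tray and push it down through the aligned holes of both halves until its steel collar squeezes the sprung halves fully shut. Finish while still holding the pin and pressing it down so that the clamp stays shut, with the leg still in its groove and everything else on the sideboard left alone.

Things in the scene. Friction and masses are not known exactly. Their poses are not given: they have to be found in the camera images.
- clamp: Lower half of the hinged clamp: an aluminium block 130 x 130 x 36 mm, fixed to the sideboard. Origin at the centre of its underside; x runs from the pin-hole edge to the hinge edge, y along the hinge, z up. A 28 mm wide groove along y, centred at x = +12 mm, holds the leg. Two sprung rubber bumpers (12 mm across) stand 4.5 mm proud of its top face at x = -45, y = +45 and -45 mm: they hold the upper half ajar (about 0.04 rad) unless it is pressed with about 8 N at the hole.
- upper (a joint): Opening angle of the orange upper half (rad): 0 fully shut (flat on the lower half), 1.75 fully open. It starts 0.95 to 1.5 open (free edge raised above the lower half), its stiff hinge keeps it where it is left (about 3 N at the free edge moves it), except that from below about 0.04 rad the bumpers push it back up to about 0.04.
- clamp_hinge (a point): Middle of the hinge axis, at x = +60, z = 36 mm of the clamp; the axis is along the clamp's y. The upper half (200 g) reaches 125 mm from the axis and is 130 mm wide along it. From 68 to 125 mm it is a flat flange 12 mm thick; nearer the hinge, over the groove, it is 20 mm thick. Shut, its underside lies in the plane of the hinge axis.
- upper_hole (a point): Centre of the upper mouth (on the outer face of the flange) of the pin hole in the orange upper half: diameter 13.5 mm, through the 12 mm flange, 105 mm from the hinge axis, midway along y. Its axis is the point's z. With the half shut it stands 48 mm above the sideboard.
- clamp_hole (a point): Centre of the mouth of the pin hole in the lower half, on its top face (36 mm above the sideboard), at x = -45, y = 0 mm of the clamp. Diameter 12.5 mm, vertical, right through.
- clamp_seat (a point): Middle of the groove's axis: where the middle of the clamped leg lies (x = +12, y = 0, z = 36 mm of the clamp).
- leg: Loose stainless leg lying in the groove along y: tube 25 mm across, 177 mm long over all, a 56 mm round plate at its +y end, a black foot at the other. Origin on its axis, at the middle.
- pin: Locating pin, 60 g, standing upright in the tray's socket. Origin at the centre of the collar's underside, z up along the pin. Steel shank 10 mm across reaching 36 mm below the origin (last 3 mm tapered), collar 26 mm across and 4 mm thick, then a yellow round grip 16 mm across from 4 to 32 mm above the origin.
- pin_tip (a point): Centre of the lower end of the pin's shank, 36 mm below the collar's underside.
- tray: Blue bit tray, fixed, 90 x 130 mm, rim 18 mm high, origin at the centre of its underside. A blue socket block 55 x 46 x 44 mm high stands in its -y half; a few low bits lie in the other half.
- tray_socket (a point): Mouth of the socket where the pin stands at the start (diameter 11.5 mm, vertical, right through; 44 mm above the sideboard; at y = -37 mm of the tray). The pin's collar rests on the block there.
- spare_leg: Bystander: second stainless leg, standing on its foot, plate up, 56 mm across, 177 mm tall; origin at its foot.
- pin_tube: Bystander: clear plastic tube of shelf pins with a red twist cap, 34 mm across, 100 mm tall, standing; origin at its underside.
- cam_dowel: Bystander: wooden cam dowel lying flat, 36 x 9 x 9 mm; origin at the middle of its underside.
- ratchet: Bystander: slim black ratchet screwdriver lying flat, 190 mm long along its x, 22 mm thick; origin near its middle.
- mug: Bystander: white mug, 80 mm across, 90 mm tall; origin at its underside.
Things that resemble listed ones, but are neither listed nor needed, are in the scene too. What is shaped like the leg but green or purple is not meant. Leave any red look-alike of the clamp alone.

How it is judged:
By the outcome, as a careful person would: the job done as asked, in the order asked, and still so for the second after the job is handed in, while the arm keeps its last pose, push and grip.
It also fails if it takes over 58 s, if anything falls off the work surface, if the arm or the gripper's body presses on something with over 40 N, if the wrist force passes 120 N, or if a joint passes its speed limit or range.

### The arm

A 6-joint arm with a two-finger parallel gripper is mounted at the origin on the work surface. World frame = base frame: x ahead of the robot, y to its left, z up, the work surface at z = 0. Lengths are in mm, angles in rad, forces in N, time in s.
With the tool pointing down it reaches from about 350 to 775 mm from the base axis. Payload 7.3 kg.
Tool frame: the origin (TCP) lies midway between the tips of the shut fingers; the grasp point (between the pads) lies 19 mm behind it (bot.hold_point_z is the distance from the TCP to the grasp point, in mm); z points along the fingers, y is the direction in which the jaws open and shut (so a half turn about z gives the same grasp; the last joint's range is limited). The gripper opens to 92 mm and grips with 3 to 60 N. Pads are 19 mm wide; open, the fingers measure 130 mm over their backs; the gripper's body (75 mm by 190 mm) begins 47 mm behind the grasp point.
Start: joints at [0.957, 0.342, 1.524, -0, 1.275, -0.146], TCP at [236.724, 468.622, 226.741] pointing down, gripper open.
Joint ranges: [-2.53, 2.53], [-0.77, 2.02], [0.04, 2.7], [-1, 4.14], [0.28, 2.66], [-3.11, 3.11]. Speed limits (rad/s): [2.57, 2.57, 3.14, 3.14, 3.14, 3.14].

### API

Orientations are given as [roll, pitch, yaw] about the fixed x, y, z axes, in that order (R = Rz(yaw) Ry(pitch) Rx(roll)).
In Python, from plant import bot gives the robot as it stands.
- The arm moves only by the tool servo_tool, never from a script. Its argument "series" is a list of rows, each a list of 5 numbers: the opening, from 0 (shut) to 1 (fully open), then the shift along the tool's x, y, z each as a share of 50 mm, from -1 to 1, then the turn about the tool's z as a share of 90 degrees, from -1 to 1. In form: [[gripper, tx, ty, tz, spin], ...]. A call has 1 to 20 rows; each row shifts and turns the commanded pose from where the row before left it, along the tool's axes as they then stand; what a row does not reach is not made up. A row lasts 1/8 s, in which the tool goes at most 62.5 mm and 10.7 degrees, less where a joint would pass 70% of its speed; a pose out of reach is approached as far as the arm can. A call with a number of a shift or a turn outside -1 to 1 is refused whole. A call with a gripper value outside its range is refused whole. The fingers move at their own pace and stop on an object; the grip force is fixed at half the most. Time passes only in rows, so rows that do not move let the fingers close. It gives the time, the measured TCP pose, the force and the opening at its end, in the units of the state.
- bot.get_obs(): the state, without advancing time (a new reading comes with each control period).
- bot.capture(name): name is "scene" or "side" or "wrist"; returns the picture (400x640x3 uint8, red, green, blue); there is no depth.
- bot.camera_model(name): a dict with "mtx" (3x3 intrinsics, pixels), "world_from_camera" (4x4, takes a point from camera to world coordinates). Camera axes: x right, y up, looking along -z (the intrinsics and any distortion apply to the point x, -y, -z); pixel columns grow to the right and rows downward; lengths in mm; the calibration is good to about 2 mm. A picture is of the moment at which its call begins: read the wrist's pose just before it. camera_model takes no time and is no camera call; for the wrist camera it gives the pose at the moment of the call.
- bot.close_job(): hands the job in, once; it reports no verdict.
Trained networks look in the newest picture that a camera, given by its name, has taken for a name from the list of things; names that differ only in an ending like _2 or _b are one class to them, and where a whole thing is asked for, a point or a joint stands for the part that bears it (a point fixed in the world has none). Each returns a list of dicts, best first, with "p" (0 to 1); they miss things now and then, are a little off and sometimes report something else, mostly with a low value. They report only what shows in the picture. A call takes as long as a camera call. They do not tell look-alikes from the thing itself.
- bot.outline_of(camera, label): "mask" (400x640 bool, what is visible of it).
- bot.pinpoint(camera, label): "point" ([x, y, z] in mm, in the coordinates of the camera as it stood for that picture, good to about 4 mm: a listed point, or the origin of a listed thing).
The state is a dict: "time": time; "joint_positions": joint angles; "dq": joint speeds; "tau": joint torques, N m; "tool_pos": TCP position; "tcp_rot": TCP orientation; "contact_force": force on the tool from outside, world axes, zero at the start; "moment": the same for the moment, N m; "grip_width": finger opening in mm.
Only numpy, scipy, OpenCV 4.12 (cv2) and the standard library are available. Lean on these libraries where they do the work, as an engineer would, in place of code of your own. Each camera call takes 0.05 s, during which the arm holds its last target.

## Working session

There is one attempt and no reset: what is moved stays moved. The work goes in short steps, Python scripts to look and compute and a tool call to move; the robot and the scene stay as the last step left them, time stands still between calls to the robot, and variables do not carry over. Pictures are saved under pics/ and viewed, and the job is handed in when it is done.

Besides the shell and the picture viewer there is one more tool, called after "Call:" as a command line: name --pt "numbers of a row" for each row, then --argument value for the rest. servo_tool: Moves the arm, as the interface text tells. Shift numbers are shares of 50 mm and turn numbers shares of 90 degrees, none past 1 either way. Its arguments: {"type":"object","properties":{"series":{"type":"array"}},"required":["series"]}

```bash
ls; mkdir -p pics; python3 - <<'E'
from plant import bot
import cv2
print(bot.get_obs())
for n in ("scene","side","wrist"):
    im=bot.capture(n); cv2.imwrite(f"pics/{n}0.png",im[:,:,::-1])
    m=bot.camera_model(n); print(n,m)
E
```

```text
pics
{'time': 0.0, 'joint_positions': array([ 9.56979973e-01,  3.42712461e-01,  1.52498296e+00,  1.99660727e-05,
        1.27538409e+00, -1.46006879e-01]), 'dq': array([-0.00075641, -0.00016792,  0.0014733 , -0.00134058,  0.00063176,
       -0.00022937]), 'tau': array([ 2.64350012e-03, -4.31240666e+01, -2.44222730e+01,  7.18633225e-02,
        5.56501374e-02, -1.46854982e-04]), 'tool_pos': array([236.49245335, 468.28516051, 226.06216555]), 'tcp_rot': array([-3.14012439e+00, -2.35210244e-04,  2.67377718e+00]), 'contact_force': array([ 0.36056668,  0.77603365, -0.13324519]), 'moment': array([-0.04441416,  0.02360657,  0.0299386 ]), 'grip_width': 91.96948357038954}
scene {'mtx': array([[520.62313446,   0.        , 321.1297975 ],
       [  0.        , 520.62313446, 206.07085415],
       [  0.        ,   0.        ,   1.        ]]), 'world_from_camera': array([[-8.52798419e-01, -4.29396104e-01,  2.97243742e-01,
         1.05622827e+03],
       [ 5.22216776e-01, -7.06550009e-01,  4.77573788e-01,
         7.81917208e+02],
       [ 4.94924442e-03,  5.62499840e-01,  8.26782580e-01,
         1
[... 465 characters left out ...]
    [-2.08676528e-02,  7.47615438e-01,  6.63803960e-01,
         8.40185479e+02],
       [ 0.00000000e+00,  0.00000000e+00,  0.00000000e+00,
         1.00000000e+00]])}
wrist {'mtx': array([[349.60407378,   0.        , 315.85744544],
       [  0.        , 349.60407378, 192.01920712],
       [  0.        ,   0.        ,   1.        ]]), 'world_from_camera': array([[ 4.51028284e-01, -8.60634714e-01, -2.36392422e-01,
         1.71523347e+02],
       [ 8.92508343e-01,  4.34465221e-01,  1.21114943e-01,
         5.00318851e+02],
       [-1.53143869e-03, -2.65608473e-01,  9.64079765e-01,
         3.83718965e+02],
       [ 0.00000000e+00,  0.00000000e+00,  0.00000000e+00,
         1.00000000e+00]])}
```

View pics/scene0.png

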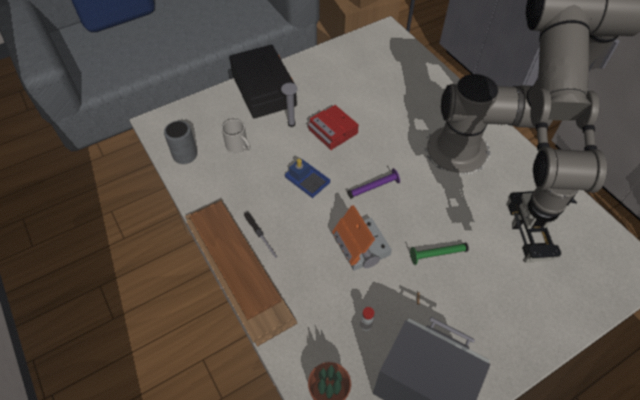

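View pics/side0.png

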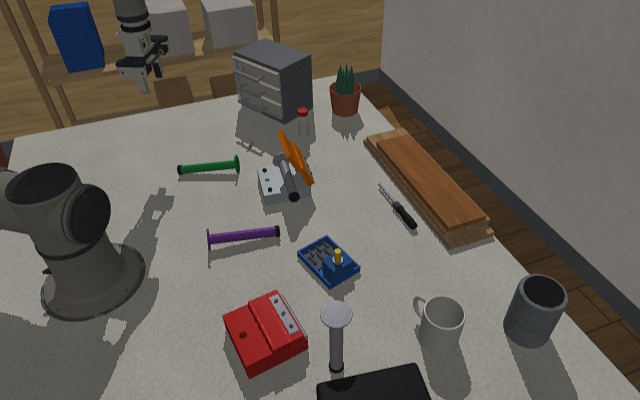

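View pics/wrist0.png

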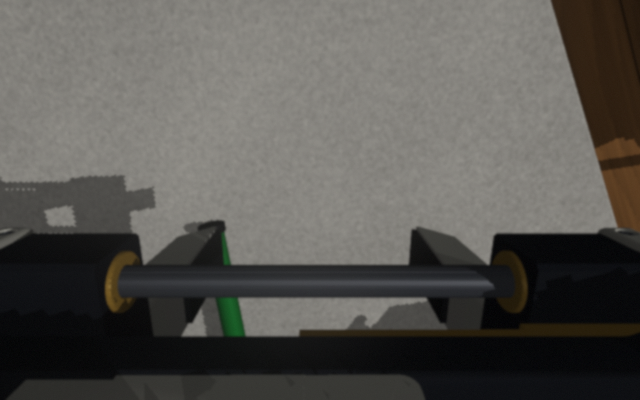

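The scene picture shows the clamp with its orange half at about (360,238), the blue tray with the yellow pin at (300,163), and the red look-alike clamp at (333,126). The green leg (440,252) and purple leg (374,183) are decoys. The standing spare leg is at (290,100).

```bash
cat > h.py <<'E'
from plant import bot
import numpy as np, cv2
def pp(cam,labels):
    M=bot.camera_model(cam)["world_from_camera"]
    for l in labels:
        for d in bot.pinpoint(cam,l)[:3]:
            w=M@np.r_[d["point"],1]; print(cam,l,round(d["p"],2),np.round(w[:3],1))
def proj(cam,P,M=None):
    m=bot.camera_model(cam); M=m["world_from_camera"]
    P=np.atleast_2d(P); c=(np.linalg.inv(M)@np.c_[P,np.ones(len(P))].T)[:3]
    c=np.array([c[0],-c[1],-c[2]]); u=m["mtx"]@c; return (u[:2]/u[2]).T
E
python3 - <<'E'
from h import *
L=["clamp","clamp_hinge","upper_hole","clamp_hole","clamp_seat","leg","pin","pin_tip","tray","tray_socket"]
for c in ("scene","side"): pp(c,L)
for n,b in (("scene",(330,200,400,275)),("side",(245,120,330,215)),("side",(290,230,370,295)),("scene",(275,145,335,200))):
    im=bot.capture(n)[:,:,::-1]; x0,y0,x1,y1=b
    cv2.imwrite(f"pics/c_{n}_{x0}.png",cv2.resize(im[y0:y1,x0:x1],None,fx=7,fy=7,interpolation=cv2.INTER_CUBIC))
E
```

```text
scene clamp 0.88 [ 336.9 -301.2    1. ]
scene clamp 0.74 [514.4 159.8  -1.8]
scene clamp_hinge 0.96 [576.3 148.6  33.9]
scene clamp_hinge 0.64 [ 397.7 -294.7   32.2]
scene upper_hole 0.78 [542.7 154.9 135.4]
scene upper_hole 0.77 [ 292.  -306.5   47.1]
scene clamp_hole 0.67 [467.2 164.8  36. ]
scene clamp_hole 0.67 [ 297.4 -304.3   36.1]
scene clamp_seat 0.56 [532.9 152.6  31.9]
scene leg 0.95 [329.5 304.2  20.1]
scene leg 0.92 [359.8 -12.7  20.8]
scene leg 0.73 [522.4 152.   32.3]
scene pin 0.59 [ 542.4 -190.5   41.6]
scene pin_tip 0.64 [ 539.  -188.9    7.7]
scene tray 0.86 [ 531.2 -154.9    2. ]
scene tray 0.63 [ 540.2 -192.9   44.8]
scene tray_socket 0.63 [ 536.8 -192.6   44.9]
side clamp 0.9 [ 334.2 -302.2   -3.9]
side clamp 0.87 [513.9 156.7  -1.2]
side clamp_hinge 0.71 [ 388.2 -291.9   35.3]
side clamp_hinge 0.62 [571.9 150.5  34.1]
side upper_hole 0.8 [ 287.6 -307.5   46.8]
side upper_hole 0.62 [538.7 148.7 131.5]
side clamp_hole 0.89 [469.1 160.7  32.6]
side clamp_hole 0.58 [ 288.4 -308.3   36.1]
side clamp_seat 0.69 [523.  153.8  32.6]
side leg 0.91 [521.5 146.7  31.6]
side leg 0.84 [331.5 302.3  20.8]
side leg 0.66 [357.8 -12.7  25. ]
side pin_tip 0.43 [ 534.2 -195.4   -0.9]
side tray 0.9 [ 524.7 -158.8    0.7]
side tray 0.59 [ 659.9 -430.4    0.8]
side tray_socket 0.66 [ 536.5 -193.8   42.7]
```

View pics/c_scene_330.png

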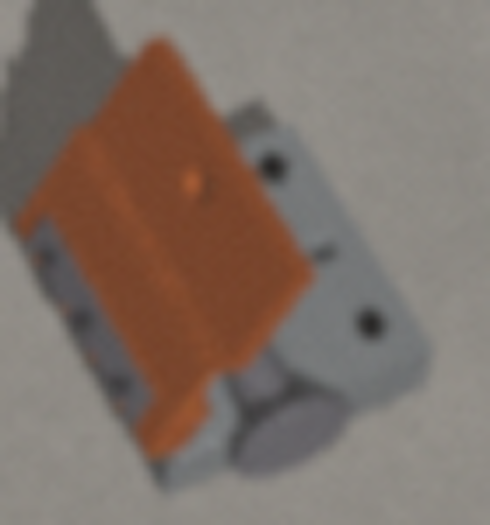

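View pics/c_side_245.png

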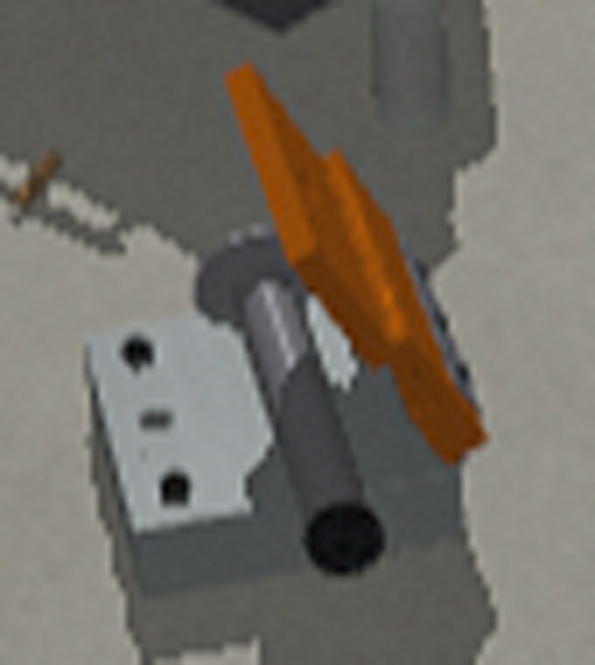

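View pics/c_side_290.png

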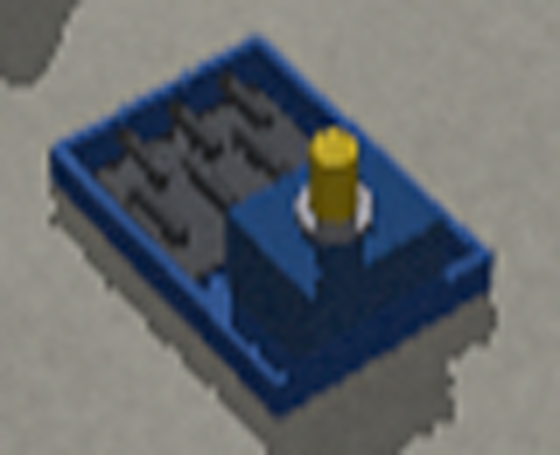

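```bash
python3 - <<'E'
from h import *
L=["spare_leg","pin_tube","mug"]
for c in ("side",): pp(c,L)
print(bot.get_obs()["time"])
# candidate check & overlay of model
yaw=-0.127; c=np.array([515,157.5,0]); ex=np.array([np.cos(yaw),np.sin(yaw),0]); ey=np.array([-ex[1],ex[0],0]); ez=np.array([0,0,1])
P=lambda x,y,z:c+x*ex+y*ey+z*ez
th=1.13
U=lambda r,y,n:P(60,y,36)+r*(-np.cos(th)*ex+np.sin(th)*ez)+n*(np.sin(th)*ex+np.cos(th)*ez)
pts=[P(sx*65,sy*65,36) for sx in(-1,1) for sy in(-1,1)]+[P(-45,45,40.5),P(-45,-45,40.5),P(-45,0,36)]
up=[U(125,65,12),U(125,-65,12),U(125,65,0),U(125,-65,0),U(105,0,12)]
for n,b in (("scene",(330,200,400,275)),("side",(245,120,330,215))):
    im=bot.capture(n)[:,:,::-1]; x0,y0,x1,y1=b
    im=cv2.resize(im[y0:y1,x0:x1],None,fx=7,fy=7,interpolation=cv2.INTER_CUBIC)
    for k,q in enumerate(pts+up):
        p=proj(n,q)[0]; cv2.circle(im,tuple(int(v) for v in ((p-np.array([x0,y0])+.5)*7)),3,(0,0,255) if k<7 else (0,255,0),-1)
    cv2.imwrite(f"pics/ov_{n}.png",im)
E
```

```text
side spare_leg 0.75 [ 446.1 -415.1   -4.6]
side pin_tube 0.5 [649.6 371.8  -3.9]
side pin_tube 0.36 [470.6 392.2  -3.1]
side mug 0.63 [ 661.3 -431.1    2.3]
1.5
```

View pics/ov_scene.png

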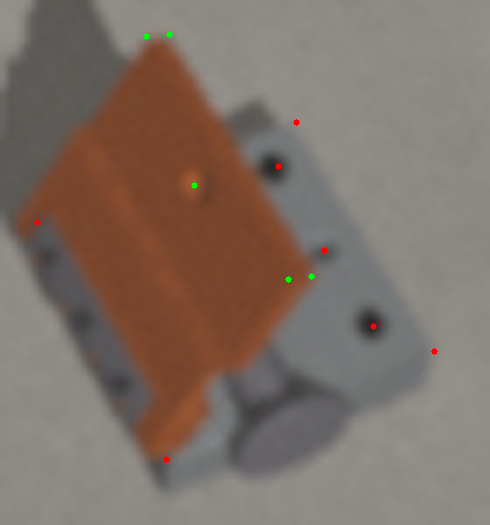

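View pics/ov_side.png

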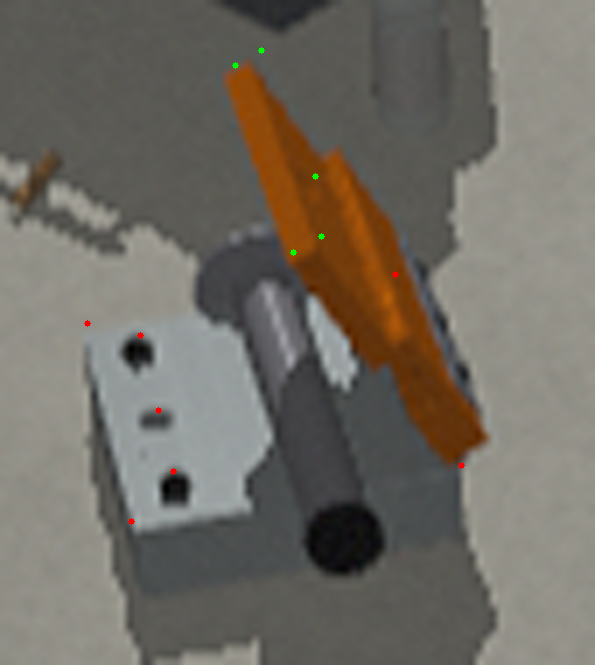

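Choice: of grey/orange (360,238) and red (333,126), I take the orange one. Of the legs, the steel one in the groove is in the clamp, while the green, purple and standing ones are not meant. There is only one yellow-headed pin, in the blue tray (300,163). The crops confirm this and the clamp model overlay fits within about 3 mm. Next I move to above the outer side of the flange.

Call:
servo_tool --pt "0 0 0 0 -0.108" --pt "0 0 0 0 -0.109" --pt "0 -0.72 -0.545 0 0" --pt "0 -0.72 -0.545 0 0" --pt "0 -0.72 -0.545 0 0" --pt "0 -0.72 -0.545 0 0" --pt "0 -0.72 -0.545 0 0" --pt "0 -0.72 -0.545 0 0" --pt "0 -0.72 -0.545 0 0" --pt "0 -0.72 -0.545 0 0" --pt "0 -0.72 -0.545 0 0" --pt "0 -0.72 -0.545 0 0" --pt "0 0 0 0 0"

```text
time: 3.22
tool_pos: [561.0, 150.4, 226.1]
tcp_rot: [-3.141, 0.0, 3.011]
contact_force: [0.4, 0.3, -0.9]
grip_width: 0.6
```

```bash
python3 - <<'E'
from h import *
im=bot.capture("wrist"); cv2.imwrite("pics/w1.png",im[:,:,::-1])
pp("wrist",["upper_hole","clamp_hole","clamp_hinge"])
E
```

```text
wrist upper_hole 0.96 [534.8 153.4 137.2]
wrist upper_hole 0.49 [646.8 376.5   0.8]
wrist clamp_hole 0.62 [464.3 160.3  35.5]
```

View pics/w1.png

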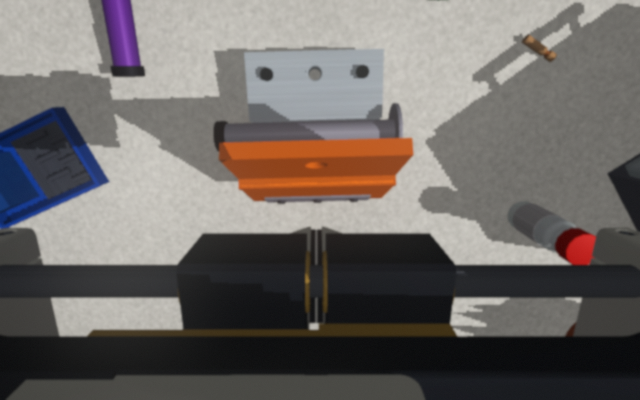

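```bash
python3 - <<'E'
from h import *
m=bot.camera_model("wrist");M=m["world_from_camera"];K=m["mtx"]
def back(p,z):
    d=np.linalg.inv(K)@np.r_[p,1]; d=M[:3,:3]@np.array([d[0],-d[1],-d[2]]); o=M[:3,3]; return o+d*(z-o[2])/d[2]
for p,z in (((315.5,72.5),36),((265.5,73.5),40.5),((361,71.5),40.5)): print(np.round(back(p,z),1))
yaw=-0.127
ex=np.array([np.cos(yaw),np.sin(yaw),0])
hinge=back((315.5,72.5),36)+105*ex; print("hinge",hinge)
tp=bot.get_obs()["tool_pos"]; x=np.dot(tp-hinge,ex)  # clamp x rel hinge
z=tp[2]
print(x,z)
for th in [1.35,1.2,1.05,.9,.75,.6,.45,.3,.2,.1,.03]:
    cx=-115*np.cos(th)+12*np.sin(th)+9.5; cz=36+115*np.sin(th)+12*np.cos(th)
    print(th,"target",round(cx,1),round(cz,1),"tx",round(-(cx-x)/50,3),"tz",round((z-cz)/50,3)); x,z=cx,cz
E
```

```text
[465.3 164.4  36. ]
[460.5 118.   40.5]
[470.  206.6  40.5]
hinge [569.40803863 151.12327406  36.        ]
-11.060565182741449 226.7616571238677
1.35 target -4.0 150.8 tx -0.142 tz 1.519
1.2 target -21.0 147.5 tx 0.34 tz 0.066
1.05 target -37.3 141.7 tx 0.326 tz 0.116
0.9 target -52.6 133.5 tx 0.305 tz 0.164
0.75 target -66.5 123.2 tx 0.278 tz 0.207
0.6 target -78.6 110.8 tx 0.243 tz 0.247
0.45 target -88.8 96.8 tx 0.204 tz 0.28
0.3 target -96.8 81.4 tx 0.16 tz 0.308
0.2 target -100.8 70.6 tx 0.08 tz 0.217
0.1 target -103.7 59.4 tx 0.058 tz 0.224
0.03 target -105.1 51.4 tx 0.027 tz 0.16
```

Call:
servo_tool --pt "0 -0.14 0 0.5 0" --pt "0 0 0 0.5 0" --pt "0 0 0 0.5 0" --pt "0 0.34 0 0.07 0" --pt "0 0.16 0 0.06 0" --pt "0 0.16 0 0.06 0" --pt "0 0.15 0 0.08 0" --pt "0 0.15 0 0.08 0" --pt "0 0.14 0 0.1 0" --pt "0 0.14 0 0.1 0"

```text
time: 4.68
tool_pos: [504.3, 159.7, 123.8]
tcp_rot: [-3.142, -0.0, 3.015]
contact_force: [0.7, -0.4, 0.1]
grip_width: 0.4
```

```bash
python3 - <<'E'
from h import *
im=bot.capture("side"); cv2.imwrite("pics/s2.png",cv2.resize(im[60:240,210:370,::-1],None,fx=4,fy=3.3))
E
```

```text
(no output)
```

View pics/s2.png

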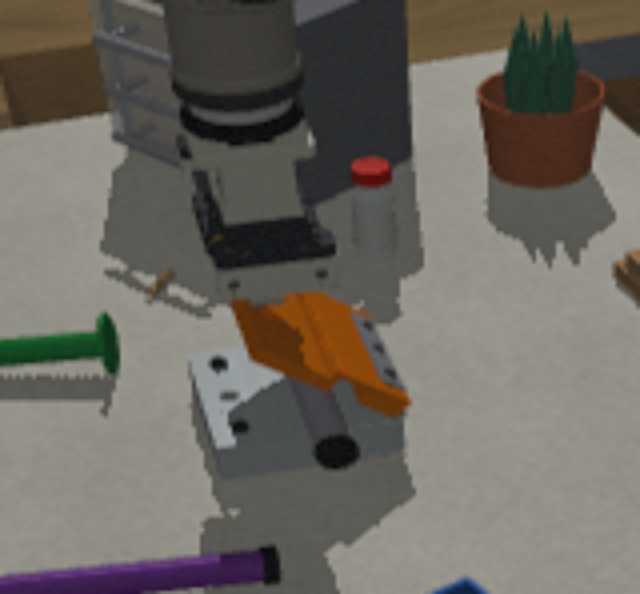

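The side picture shows the orange half moving down ahead of the fingers, now at roughly 0.7 rad, with the leg undisturbed in the groove. I continue the arc.

Call:
servo_tool --pt "0 0.125 0 0.123 0" --pt "0 0.12 0 0.124 0" --pt "0 0.1 0 0.14 0" --pt "0 0.1 0 0.14 0" --pt "0 0.08 0 0.154 0" --pt "0 0.08 0 0.154 0" --pt "0 0.08 0 0.217 0" --pt "0 0.058 0 0.224 0" --pt "0 0.02 0 0.13 0" --pt "0 0 0 0.06 0" --pt "0 0 0 0 0"

```text
time: 6.1
tool_pos: [466.7, 164.6, 50.8]
tcp_rot: [-3.142, -0.001, 3.015]
contact_force: [-1.2, -0.1, 2.2]
grip_width: 0.4
```

Call:
servo_tool --pt "0 0 0 -0.8 0" --pt "0.4 -0.6 0 -0.8 0" --pt "0.4 -0.6 0 -0.2 0" --pt "0.4 0 0 0 0"

```text
time: 6.6
tool_pos: [528.9, 156.6, 142.0]
tcp_rot: [3.141, 0.004, 3.014]
contact_force: [0.7, -0.0, 0.4]
grip_width: 25.7
```

```bash
python3 - <<'E'
from h import *
im=bot.capture("wrist"); print(bot.get_obs()["tool_pos"]);np.save("w3M.npy",bot.camera_model("wrist")["world_from_camera"])
cv2.imwrite("pics/w3.png",im[:,:,::-1]); cv2.imwrite("pics/w3c.png",cv2.resize(im[60:240,210:420,::-1],None,fx=3.5,fy=3.3,interpolation=cv2.INTER_CUBIC))
pp("wrist",["upper_hole","clamp_hinge","clamp"])
E
```

```text
[526.90129238 156.72489229 140.91091098]
wrist upper_hole 0.69 [466.9 158.5  52.9]
wrist upper_hole 0.64 [464.2 157.7  32. ]
wrist clamp 0.72 [512.8 153.5  -3.2]
```

View pics/w3.png

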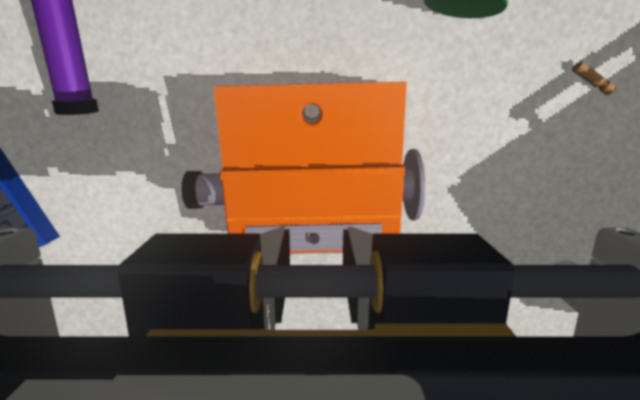

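View pics/w3c.png

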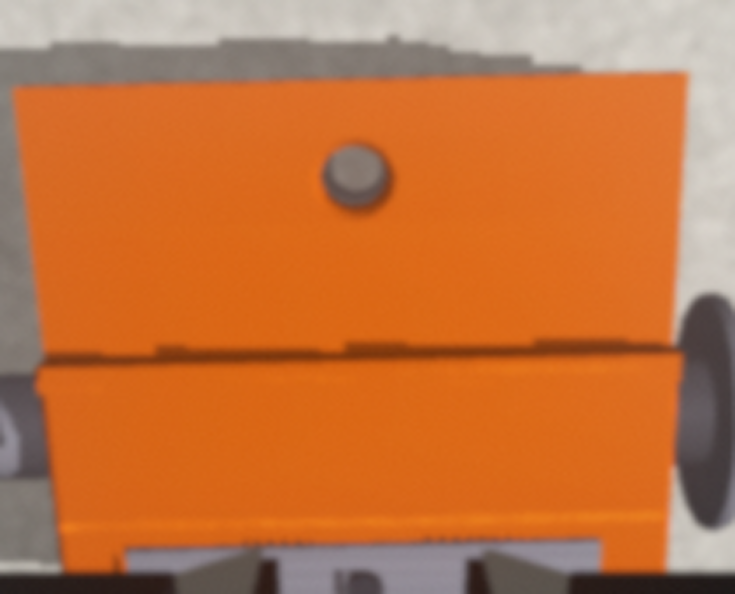

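```bash
cat >> h.py <<'E'
def back(p,z,M=None,cam="wrist"):
    m=bot.camera_model(cam);M=m["world_from_camera"] if M is None else M
    d=np.linalg.inv(m["mtx"])@np.r_[p,1]; d=M[:3,:3]@np.array([d[0],-d[1],-d[2]]); o=M[:3,3]; return o+d*(z-o[2])/d[2]
E
python3 - <<'E'
from h import *
M=np.load("w3M.npy")
im=cv2.imread("pics/w3.png").astype(int)
# hole blob: non-orange inside flange
sat=(im[:,:,2]-im[:,:,0]); reg=(sat[95:135,290:335]<90)
ys,xs=np.nonzero(reg); c=(xs.mean()+290,ys.mean()+95); print(c,len(xs))
cc=lambda u,v:(210+u/3.5-.4,60+v/3.3-.4)
print("hole",back(c,52.2,M))
a,b=back(cc(15,88),53,M),back(cc(687,73),53,M); print(a,b,np.linalg.norm(a-b),np.arctan2(-(b-a)[0],(b-a)[1])*-1, (a+b)/2)
E
```

```text
(np.float64(311.1808510638298), np.float64(113.0531914893617)) 282
hole [465.73869488 160.66447098  52.2       ]
[439.94934433  98.14050707  53.        ] [453.46698298 226.27584229  53.        ] 128.84638406448138 0.1051062458536241 [446.70816366 162.20817468  53.        ]
```

Call:
servo_tool --pt "0.5 0 0 -0.6 0" --pt "0.5 -0.33 -0.98 0 0" --pt "0.5 -0.33 -0.98 0 0" --pt "0.5 -0.33 -0.98 0 0" --pt "0.5 -0.33 -0.98 0 0" --pt "0.5 -0.33 -0.98 0 0" --pt "0.5 -0.33 -0.98 0 0" --pt "0.5 -0.33 -0.98 0 0" --pt "0.5 0 0 0 0" --pt "0.5 0 0 0 0"

```text
time: 8.05
tool_pos: [596.9, -197.0, 170.2]
tcp_rot: [3.14, -0.002, 3.015]
contact_force: [0.8, 0.4, 0.8]
grip_width: 45.9
```

```bash
python3 - <<'E'
from h import *
M=bot.camera_model("wrist")["world_from_camera"]
im=bot.capture("wrist"); o=bot.get_obs(); print(o["tool_pos"],o["tcp_rot"]);np.save("w4M.npy",M)
cv2.imwrite("pics/w4.png",im[:,:,::-1]); cv2.imwrite("pics/w4c.png",cv2.resize(im[60:240,230:410,::-1],None,fx=3.3,fy=3.3,interpolation=cv2.INTER_CUBIC))
pp("wrist",["pin","pin_tip","tray_socket"])
t=o["tool_pos"]; print(proj("wrist",[t,t-[0,0,10],t-[0,0,40]]))
E
```

```text
[ 597.04135745 -196.48051246  170.44731929] [ 3.14064738e+00 -1.38698775e-03  3.01554593e+00]
wrist pin 0.63 [ 534.3 -191.6   45.8]
wrist tray_socket 0.68 [ 534.7 -193.2   47.3]
[[317.01011476 248.36591161]
 [316.94376082 240.24699473]
 [316.78122192 220.35910445]]
```

View pics/w4.png

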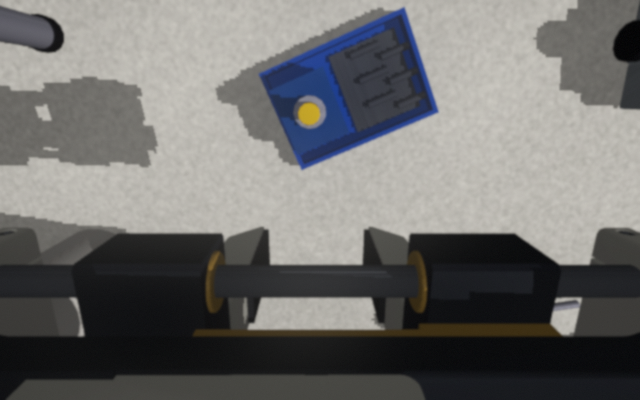

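View pics/w4c.png

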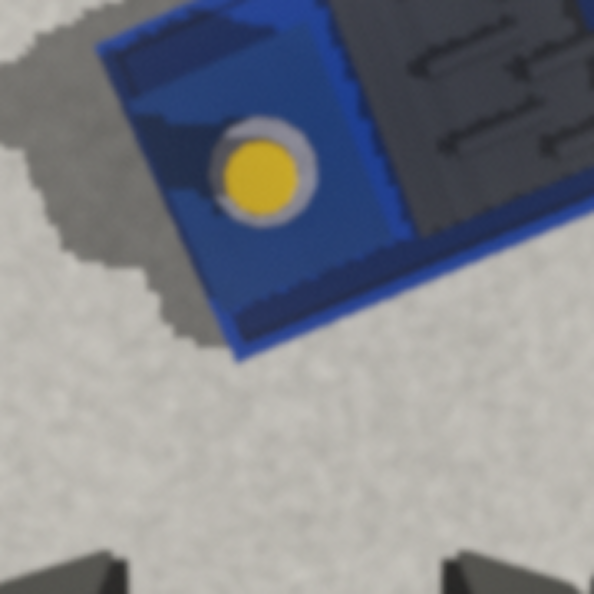

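```bash
python3 - <<'E'
from h import *
M=np.load("w4M.npy")
im=cv2.imread("pics/w4.png").astype(int)
y=(im[:,:,2]>150)&(im[:,:,0]<90)&(im[:,:,1]>110); ys,xs=np.nonzero(y[90:135,285:335]); c=(xs.mean()+285,ys.mean()+90); print(c,len(xs))
a=back(c,75,M); b=back((309.6,111.7),47.5,M); print(a,b)
t=np.array([597.04,-196.48,170.4]); 
psi=3.0155; ex=np.array([np.cos(psi),np.sin(psi)]); ey=np.array([np.sin(psi),-np.cos(psi)])
d=((a+b)/2-t)[:2]; print(d, d@ex/50,d@ey/50,(170.4-51)/50)
E
```

```text
(np.float64(308.65775401069516), np.float64(113.39839572192514)) 374
[ 535.79723437 -194.90659104   75.        ] [ 535.79343324 -194.68284119   47.5       ]
[-61.2446662    1.68528389] 1.2194074956175724 -0.12060301546339408 2.388
```

Call:
servo_tool --pt "0.5 0.61 -0.06 0 0" --pt "0.5 0.61 -0.06 0 0" --pt "0.5 0 0 0.6 0" --pt "0.5 0 0 0.6 0" --pt "0.5 0 0 0.5 0" --pt "0.5 0 0 0.4 0" --pt "0.5 0 0 0.22 0" --pt "0.5 0 0 0.05 0" --pt "0.5 0 0 0 0"

```text
time: 9.38
tool_pos: [536.7, -196.1, 53.0]
tcp_rot: [-3.141, 0.001, 3.015]
contact_force: [0.1, -0.6, 0.3]
grip_width: 45.9
```

Call:
servo_tool --pt "0.5 0 0.01 0.03 0" --pt "0 0 0 0 0" --pt "0 0 0 0 0" --pt "0 0 0 0 0" --pt "0 0 0 0 0"

```text
time: 10.0
tool_pos: [536.5, -195.3, 51.0]
tcp_rot: [3.141, 0.0, 3.014]
contact_force: [-0.1, 2.1, 0.7]
grip_width: 14.9
```

Call:
servo_tool --pt "0 0 0 -0.2 0" --pt "0 0 0 -0.5 0" --pt "0 0 0 -0.9 0" --pt "0 0 0 0 0"

```text
time: 10.5
tool_pos: [538.4, -196.9, 135.1]
tcp_rot: [-3.139, 0.007, 3.015]
contact_force: [-0.1, 0.5, 0.2]
grip_width: 15.4
```

```bash
python3 - <<'E'
from h import *
M=bot.camera_model("wrist")["world_from_camera"]
im=bot.capture("wrist"); o=bot.get_obs(); print(o["tool_pos"],o["contact_force"],o["grip_width"]);np.save("w5M.npy",M)
cv2.imwrite("pics/w5.png",im[:,:,::-1]); cv2.imwrite("pics/w5c.png",cv2.resize(im[160:280,250:390,::-1],None,fx=4.5,fy=4.5,interpolation=cv2.INTER_CUBIC))
pp("wrist",["pin","pin_tip"])
t=o["tool_pos"]; print(proj("wrist",[t-[0,0,7],t-[0,0,43]]))
s=bot.capture("side"); cv2.imwrite("pics/s5.png",cv2.resize(s[150:330,250:430,::-1],None,fx=3.3,fy=3.3,interpolation=cv2.INTER_CUBIC))
E
```

```text
[ 537.24102606 -196.26757588  132.9600808 ] [-0.83227915 -0.68523115 -0.84104544] 15.340051577712641
wrist pin 0.94 [ 538.2 -194.8  127. ]
wrist pin_tip 0.59 [ 539.2 -199.4   94.9]
[[316.09258065 248.59861482]
 [316.04033706 223.45413169]]
```

View pics/w5c.png

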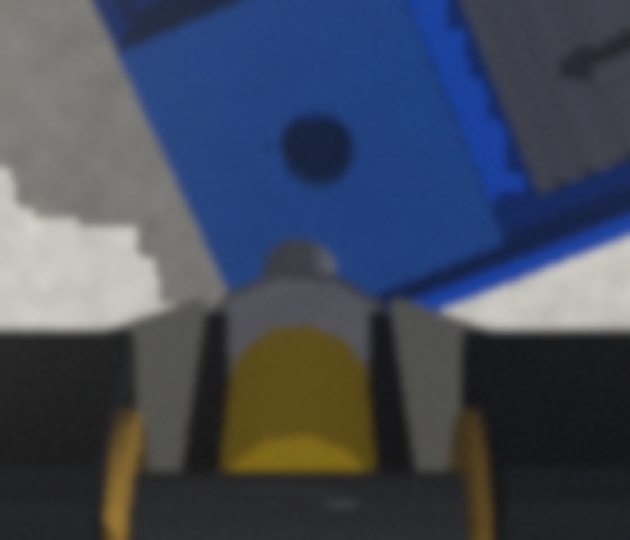

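View pics/s5.png

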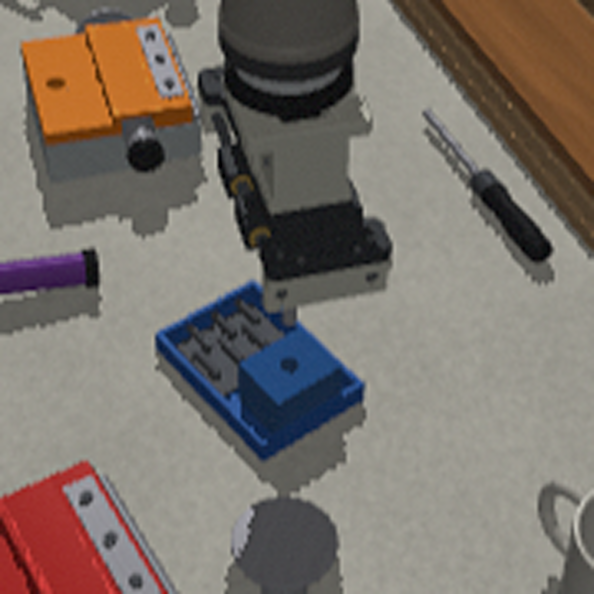

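Call:
servo_tool --pt "0 0.33 0.98 0 0" --pt "0 0.33 0.98 0 0" --pt "0 0.33 0.98 0 0" --pt "0 0.33 0.98 0 0" --pt "0 0.33 0.98 0 0" --pt "0 0.33 0.98 0 0" --pt "0 0.33 0.98 0 0" --pt "0 0 0.04 0.36 0" --pt "0 0 0 0 0" --pt "0 0 0 0 0"

```text
time: 11.95
tool_pos: [465.5, 160.7, 112.8]
tcp_rot: [-3.141, -0.001, 3.014]
contact_force: [0.5, -0.2, 0.0]
grip_width: 15.2
```

```bash
python3 - <<'E'
from h import *
M=bot.camera_model("wrist")["world_from_camera"]
im=bot.capture("wrist"); o=bot.get_obs(); print(o["tool_pos"],o["tcp_rot"]);np.save("w6M.npy",M)
cv2.imwrite("pics/w6c.png",cv2.resize(im[160:280,250:390,::-1],None,fx=4.5,fy=4.5,interpolation=cv2.INTER_CUBIC))
t=o["tool_pos"]; print(proj("wrist",[t-[0,0,7],t-[0,0,43]]))
s=bot.capture("side"); cv2.imwrite("pics/s6.png",cv2.resize(s[60:240,210:370,::-1],None,fx=3.7,fy=3.3,interpolation=cv2.INTER_CUBIC))
E
```

```text
[465.80788636 160.57836417 113.07568173] [-3.14158171e+00  9.20435907e-06  3.01355788e+00]
[[317.2397179  244.01668624]
 [317.01780984 219.80221574]]
```

View pics/w6c.png

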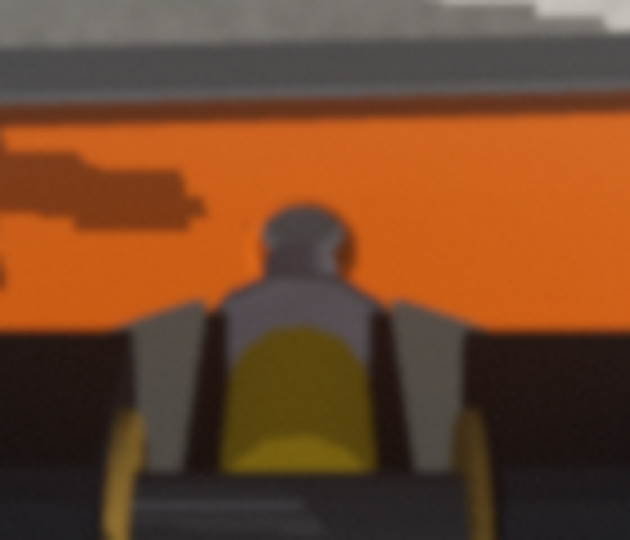

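View pics/s6.png

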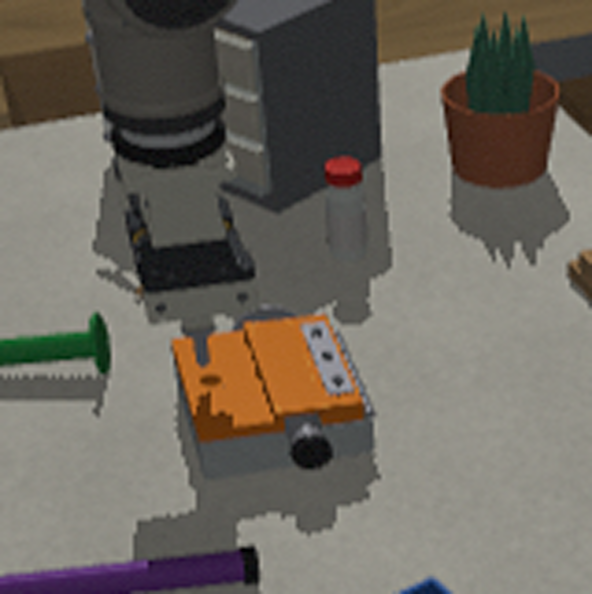

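```bash
python3 - <<'E'
from h import *
psi=3.0145; ex=np.array([np.cos(psi),np.sin(psi)]); ey=np.array([np.sin(psi),-np.cos(psi)])
from scipy.spatial.transform import Rotation as R
M=bot.camera_model("wrist")["world_from_camera"]; o=bot.get_obs()
T=np.eye(4);T[:3,:3]=R.from_euler("xyz",o["tcp_rot"]).as_matrix();T[:3,3]=o["tool_pos"]
X=np.linalg.inv(T)@M; print(np.round(X,3))
K=bot.camera_model("wrist")["mtx"]
def tb(p,depth): # tool-frame point at tool z=depth
    d=np.linalg.inv(K)@np.r_[p,1]; d=X[:3,:3]@np.array([d[0],-d[1],-d[2]]); q=X[:3,3]; return q+d*(depth-q[2])/d[2]
print("socket",tb((320.1,192.7),133-44))
for r in (215.0,216.3): print("hole",tb((317.8,r),113-52))
def tp(P):
    c=np.linalg.inv(X)@np.r_[P,1]; u=K@np.array([c[0],-c[1],-c[2]]); return u[:2]/u[2]
for r in (3.5,5): print("tip far edge w/ offset 0", tp([r,0,43]))
print("collar far edge bottom", tp([13,0,7]),tp([13,0,3]), tp([8,0,3]))
E
```

```text
[[  -0.       0.964    0.266   72.743]
 [   1.       0.       0.      -0.68 ]
 [   0.       0.266   -0.964 -157.489]
 [   0.       0.       0.       1.   ]]
socket [ 4.28932274  2.40975328 89.        ]
hole [-3.21477227  0.58813561 61.        ]
hole [-4.12244554  0.58939301 61.        ]
tip far edge w/ offset 0 [317.00224144 214.28551214]
tip far edge w/ offset 0 [317.00417487 211.93471996]
collar far edge bottom [317.24233905 219.85320926] [317.27336183 222.66049386] [317.26334654 232.2256805 ]
```

```bash
python3 - <<'E'
from h import *
im=bot.capture("wrist"); o=bot.get_obs(); print(o["tool_pos"],o["tcp_rot"],o["time"])
cv2.imwrite("pics/w7c.png",cv2.resize(im[190:235,290:345,::-1],None,fx=13,fy=13,interpolation=cv2.INTER_CUBIC))
print(im[196:226,317]); 
E
```

```text
[465.92155977 160.57341693 113.28672025] [3.14136446e+00 5.91414103e-04 3.01339912e+00] 12.1
[[206  97  28]
 [207  99  30]
 [206  97  28]
 [206  97  27]
 [206  97  27]
 [205  96  27]
 [198  93  27]
 [178  84  31]
 [144  76  44]
 [105  71  58]
 [ 83  70  67]
 [ 75  68  67]
 [ 75  68  68]
 [ 74  68  67]
 [ 75  67  67]
 [ 74  67  66]
 [ 73  65  65]
 [ 71  62  63]
 [ 70  60  61]
 [ 70  60  62]
 [ 68  58  59]
 [ 69  58  60]
 [ 69  58  60]
 [ 67  57  59]
 [ 69  60  61]
 [ 72  62  64]
 [ 79  70  74]
 [ 85  76  79]
 [ 85  77  81]
 [ 85  76  80]]
```

View pics/w7c.png

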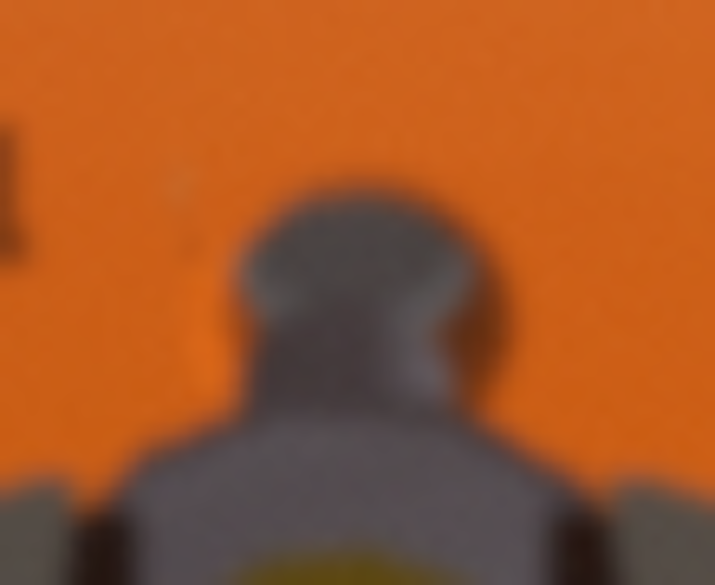

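Call:
servo_tool --pt "0 -0.045 0.015 0.12 0" --pt "0 0 0 0.12 0" --pt "0 0 0 0 0" --pt "0 0 0 0 0"

```text
time: 12.6
tool_pos: [467.8, 161.6, 100.9]
tcp_rot: [3.142, -0.0, 3.015]
contact_force: [0.6, 0.9, 0.0]
grip_width: 15.4
```

```bash
python3 - <<'E'
from h import *
im=bot.capture("wrist"); o=bot.get_obs(); print(o["tool_pos"],o["tcp_rot"],o["contact_force"],o["time"])
cv2.imwrite("pics/w8c.png",cv2.resize(im[190:235,290:345,::-1],None,fx=13,fy=13,interpolation=cv2.INTER_CUBIC))
s=bot.capture("side"); cv2.imwrite("pics/s8.png",cv2.resize(s[140:200,240:320,::-1],None,fx=8,fy=8,interpolation=cv2.INTER_CUBIC))
E
```

```text
[467.87236057 161.68799931 100.97276956] [3.14147351e+00 1.22575128e-04 3.01465984e+00] [-0.15773658 -0.03726577 -0.05065604] 12.65
```

View pics/w8c.png

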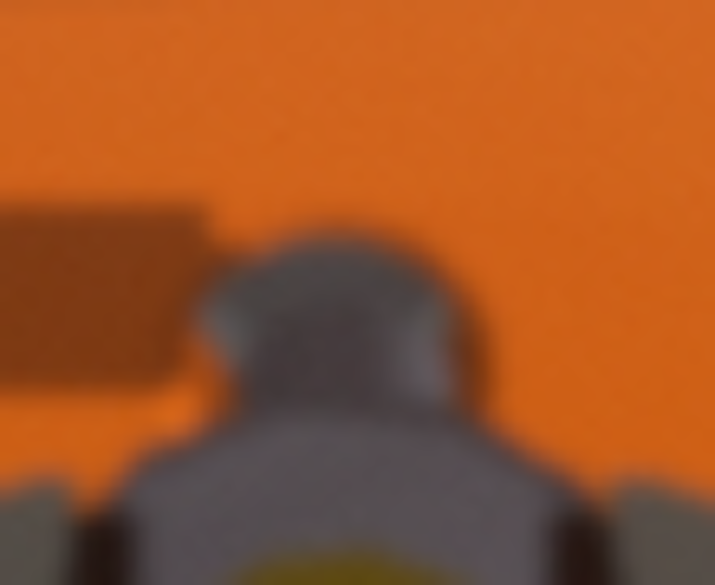

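View pics/s8.png

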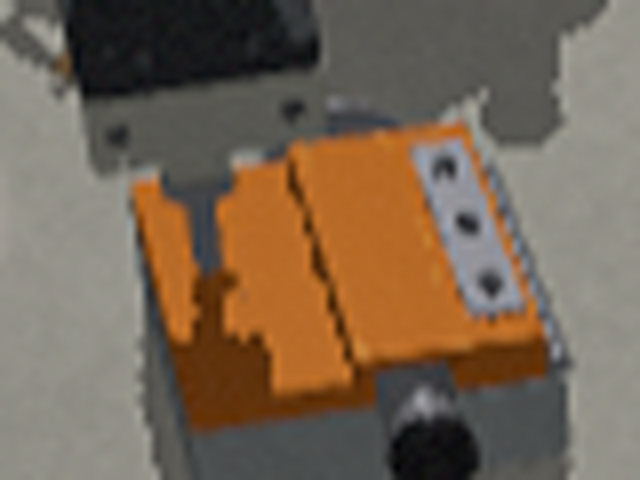

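Call:
servo_tool --pt "0 -0.01 -0.006 0.06 0" --pt "0 0 0 0.06 0" --pt "0 0 0 0.06 0" --pt "0 0 0 0 0"

```text
time: 13.2
tool_pos: [468.1, 161.3, 91.6]
tcp_rot: [-3.141, -0.001, 3.015]
contact_force: [-0.4, 0.1, 0.0]
grip_width: 15.6
```

Call:
servo_tool --pt "0 0 0 0.06 0" --pt "0 0 0 0.06 0" --pt "0 0 0 0.06 0" --pt "0 0 0 0 0"

```text
time: 13.7
tool_pos: [468.1, 161.3, 82.6]
tcp_rot: [-3.141, -0.001, 3.015]
contact_force: [-0.5, 0.0, 0.7]
grip_width: 15.3
```

Call:
servo_tool --pt "0 0 0 0.06 0" --pt "0 0 0 0.06 0" --pt "0 0 0 0.04 0" --pt "0 0 0 0 0"

```text
time: 14.2
tool_pos: [468.2, 161.3, 74.8]
tcp_rot: [-3.142, -0.0, 3.015]
contact_force: [0.1, -0.6, -0.9]
grip_width: 15.0
```

Call:
servo_tool --pt "0 0 0 0.08 0" --pt "0 0 0 0.08 0" --pt "0 0 0 0.08 0" --pt "0 0 0 0.04 0" --pt "0 0 0 0 0"

```text
time: 14.82
tool_pos: [468.2, 161.3, 60.8]
tcp_rot: [-3.142, -0.0, 3.015]
contact_force: [-0.3, -0.4, -0.6]
grip_width: 15.4
```

Call:
servo_tool --pt "0 0 0 0.04 0" --pt "0 0 0 0.04 0" --pt "0 0 0 0.03 0" --pt "0 0 0 0 0"

```text
time: 15.32
tool_pos: [468.1, 161.4, 55.4]
tcp_rot: [3.141, -0.0, 3.015]
contact_force: [-1.2, 0.4, 3.6]
grip_width: 15.3
```

Call:
servo_tool --pt "0 0 0 0.03 0" --pt "0 0 0 0.03 0" --pt "0 0 0 0 0"

```text
time: 15.7
tool_pos: [468.2, 161.4, 54.4]
tcp_rot: [3.141, 0.001, 3.015]
contact_force: [-8.6, -1.4, 25.9]
grip_width: 15.5
```

```bash
python3 - <<'E'
from h import *
w=bot.capture("wrist"); s=bot.capture("side"); c=bot.capture("scene"); o=bot.get_obs(); print(o["tool_pos"],o["contact_force"],o["grip_width"],o["time"])
a=cv2.resize(s[130:210,235:335,::-1],None,fx=7,fy=7,interpolation=cv2.INTER_CUBIC)
cv2.imwrite("pics/s9.png",a); cv2.imwrite("pics/w9.png",w[:,:,::-1])
cv2.imwrite("pics/c9.png",cv2.resize(c[150:330,250:470,::-1],None,fx=3.3,fy=3.3,interpolation=cv2.INTER_CUBIC))
E
```

```text
[468.14831614 161.40031167  54.42043415] [-8.81668201 -1.82054363 24.00161139] 15.263749077249209 15.85
```

View pics/s9.png

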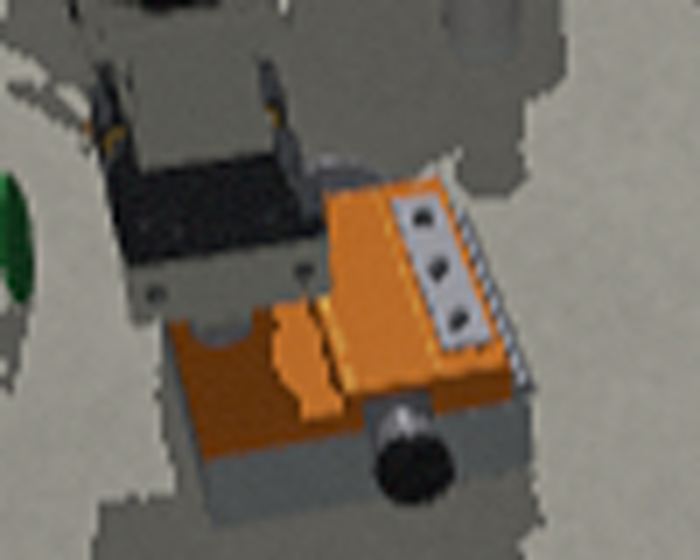

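View pics/w9.png

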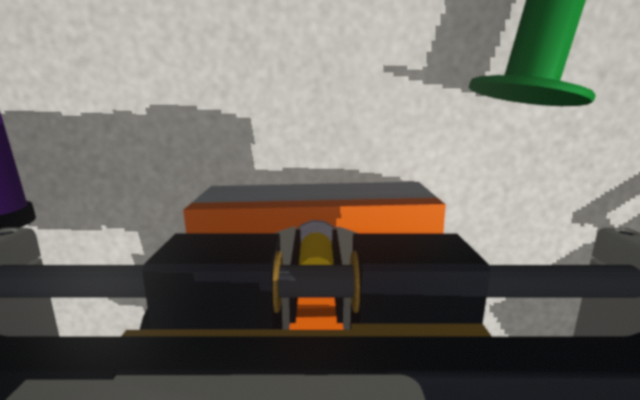

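View pics/c9.png

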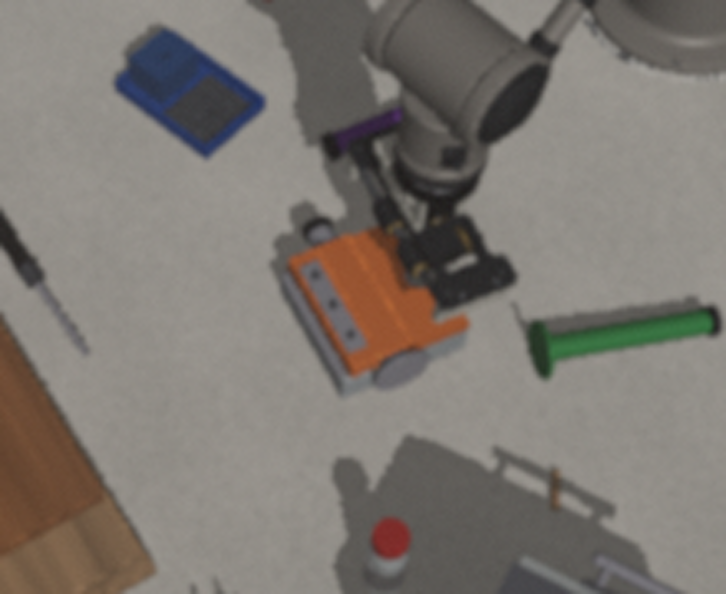

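Call:
servo_tool --pt "0 0 0 0 0" --pt "0 0 0 0 0" --pt "0 0 0 0 0" --pt "0 0 0 0 0" --pt "0 0 0 0 0" --pt "0 0 0 0 0"

```text
time: 16.6
tool_pos: [468.2, 161.4, 54.4]
tcp_rot: [3.141, 0.001, 3.015]
contact_force: [-8.8, -1.7, 24.6]
grip_width: 15.4
```

Steady: about 25 N downward and no slip. Handing in.

```bash
python3 -c "
from plant import bot
print(bot.close_job())"
```

```text
the job is handed in; nothing more can be done
None
```

The clamp is closed over the leg and the pin is through both halves. I handed the job in at about 16.6 s, with the arm still gripping the pin and pressing down.

**What I did:** I swung the orange half down with the shut fingers and took the yellow-headed pin from the tray. Using wrist-camera views I lined it up over the hole, then lowered it through both holes until the collar met the flange and pressed.

**Last checks:**
- **Press:** it held steady at about 25 N for 0.75 s, well above the 8 N needed to shut the halves. The pin did not slip, and the grip width stayed at 15.4 mm.
- **Clamp shut:** the TCP stopped firmly at 54.4 mm, which puts the collar's underside about 47.4 mm up, against 48 mm expected when shut. The upper half also looks flat in the side and scene pictures.
- **Leg and surroundings:** the leg lies in its groove, and nothing else visible in those pictures appears moved.

**Unresolved:** about 9 N of sideways force remained on the tool, probably the pin leaning on a hole wall, and I left it as it was. The camera estimates of the hole position disagreed by 2–3 mm, so I went by the last close-up views.

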